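# Tip the ring moulds down the feed tray

### The arm

A 7-joint arm with a two-finger parallel gripper is mounted at the origin on the work surface. World frame = base frame: x ahead of the robot, y to its left, z up, the work surface at z = 0. Lengths are in m, angles in rad, forces in N, time in s.
With the tool pointing down it reaches from about 0.4 to 0.85 m from the base axis. Payload 4.5 kg.
Tool frame: the origin (TCP) lies midway between the tips of the shut fingers; the grasp point (between the pads) lies behind it (r.grip_point_offset is the z of the grasp point in the tool frame, in m); z points along the fingers, y is the line along which they close (so a half turn about z gives the same grasp; the last joint's range is limited). The gripper opens to 88 mm and grips with 3 to 60 N. Pads are 18 mm wide; open, the fingers measure 123 mm over their backs; the gripper's body (75 mm by 187 mm) begins 45 mm behind the grasp point.
Start: joints at [-1.078, 0.689, -0.195, 1.565, 0.157, 0.902, -0.215], TCP at [0.277, 0.56, 0.239] pointing down, gripper open.
Joint ranges: [-3.01, 3.01], [-0.46, 2.08], [-1.47, 1.51], [0.13, 2.56], [-1, 4.14], [0.04, 2.09], [-2.66, 2.66]. Speed limits (rad/s): [2.57, 2.57, 3.14, 3.14, 3.14, 3.14, 3.14].

### API

Orientations are given as a unit quaternion [x, y, z, w].
In Python, from plant import r, optics, workorder gives the robot as it stands.
- The arm moves only by the shell command python3 -m creep 'ROWS' [FORCE]. ROWS is JSON, a list of rows, each an object of numbers: "grip": the gripper command: -1 is shut, 1 is fully open, values between are in proportion; "tx", "ty", "tz": the shift along the tool's x, y, z in cm; "spin": the turn about the tool's z in degrees. In form: [{"grip": .., "tx": .., "ty": .., "tz": .., "spin": ..}, ...]. A call has 1 to 8 rows; each row shifts and turns the commanded pose from where the row before left it, along the tool's axes as they then stand; what a row does not reach is not made up. A row lasts 1/12 s, in which the tool goes at most 41.7 mm and 7.16 degrees, less where a joint would pass 70% of its speed; a pose out of reach is approached as far as the arm can. A call with a gripper value outside its range is refused whole. The fingers move at their own pace and stop on an object; FORCE is the grip in N (left out, the last holds). Time passes only in rows, so rows that do not move let the fingers close. It gives the time, the measured TCP pose, the force, the opening and the grip force at its end, in the units of the state.
- r.get_state(): the state, without advancing time (a new reading comes with each control period).
- optics.snapshot(name): name is "scene" or "top" or "wrist"; returns (picture, depth): 420x560x3 uint8, red, green, blue; 420x560 float32, m along the optical axis (not along the pixel's ray), 0 where there is no reading.
- optics.get_calibration(name): a dict with "fx", "fy", "cx", "cy" (pixels), "extrinsics" (4x4, takes a point from world to camera coordinates). Camera axes: x right, y down, z forward; pixel columns grow to the right and rows downward; lengths in m; the calibration is good to about 2 mm. The wrist camera is an equidistant fisheye: a pixel r from the principal point sees the ray r / f radians off the axis. A picture is of the moment at which its call begins: read the wrist's pose just before it. get_calibration takes no time and is no camera call; for the wrist camera it gives the pose at the moment of the call.
- workorder.finish_job(): hands the job in; it is judged then, once.
The state is a dict: "clock": time; "q": joint angles; "qd": joint speeds; "joint_torque": joint torques, N m; "tool_pos": TCP position; "eef_rot": TCP orientation; "contact_force": force on the tool from outside, world axes, zero at the start; "moment": the same for the moment, N m; "opening": opening from 0.0 (shut) to 1.0 (fully open); "finger_force": force on a finger pad.
Only numpy, scipy, OpenCV 4.12 (cv2) and the standard library are available. Lean on these libraries where they do the work, as an engineer would, in place of code of your own. Each camera call takes 0.05 s, during which the arm holds its last target. There are 200 camera calls.

### The job

Stand the pastry ring from the counter in the empty lane of the tipping tray, in the half away from the press tab like the other two rings. Then press the tab down until the tray rests on its rubber stop, lightly loaded and never forced, and keep it there until all three rings have slid down against the tab end. Let the tray come back up level under control, without snapping, rings staying at the tab end, and leave the other kitchen things where they are.

Things in the scene. Friction and masses are not known exactly. Their poses are not given: they have to be found in the camera images.
- stand: White plastic stand of the tipping tray, fixed to the counter: base plate 250 x 300 x 12 mm, two cheeks that carry the hinge. Origin at the centre of its underside, on the counter. The hinge axis runs along its x axis, 135 mm above the counter. The tray's press tab is on its -y side. Its place and yaw differ from run to run.
- tray (a joint): Tilt of the tray, rad: 0 is level (spring-held against an upper stop), growing as the tab goes down. The spring pushes it back: 5 to 7 N at the tab move it, 1 to 3 N less once the rings have slid. Keep below 1.6 rad/s both ways; let go when down, it snaps up at several rad/s. Rings begin to slide at 0.2 to 0.3 rad and need about 1 s when it is on the stop.
- tray_floor (a point): Centre of the tray's floor (upper face), on the hinge axis; x along the hinge, z normal to the floor, turns with the tray. Aluminium tray, inside 194 x 320 mm (x, y), walls 25 mm high and 4 mm thick, floor 4 mm. Two ribs 12 mm high, 4 mm thick, at x = -33 and +33 mm run along y and make three lanes about 62 mm wide, centred at x = -66, 0, +66 mm.
- tab_end (a point): Foot of the inner face of the tray's end wall on the tab side, mid-width: y = -160 mm in the tray_floor frame, same axes. The rings end up against this wall. At the start one lane (a different one each run) is empty; in each of the others a ring stands 200 to 260 mm from this wall, that is at y = +40 to +100 mm from tray_floor.
- tab (a point): Middle of the upper face of the press tab, a flat plate 90 mm wide (x) and 65 mm long that sticks out past the tab-end wall at floor level, with a lip 9 mm high along its outer edge. 196 mm from the hinge axis, 32 mm outside the wall's outer face, 28 mm from the lip, 135 mm above the counter when level; swings down and inwards with the tray. Axes as tray_floor.
- stop_bracket: Foot of the rubber stop, a dark steel plate 90 x 50 x 8 mm under the tray, 120 mm from the hinge, tab side; origin under its centre. It carries a rubber roller, 24 mm thick, on a screw set by hand: the tray meets it somewhere between 0.38 and 0.57 rad, to be felt. From there the push at the tab rises about 1.5 N per mm. Load on the rubber: 2.5 N or more rests, over 15 N damages it; aim for 4 N extra push.
- ring_loose: Steel pastry ring, open at both ends, outside diameter 54 mm, inside 47 mm, 40 mm high, 90 g, standing on the counter on the robot's left. Origin at the centre of its underside.
- ring_a: The same kind of ring, standing in a lane of the tray. Origin at the centre of its underside.
- ring_b: The same kind of ring, standing in another lane of the tray. Origin at the centre of its underside.
- bowl: White bowl, 150 mm across, 60 mm high, bystander. Origin under its centre.
- spice_jar: Spice jar, 48 mm across, 90 mm high, bystander. Origin under its centre.
- spatula: Spatula lying on the counter, bystander, about 25 cm long. Origin about its middle.
- mug: White mug, 80 mm across, 90 mm high, bystander. Origin under its centre.
- pie_tin: Shallow pie tin, 160 mm across, 30 mm high, bystander. Origin under its centre.
- weight: Solid brass scale weight, 48 mm across, 30 mm high, bystander. Origin under its centre.
- rolling_pin: Wooden rolling pin, 44 mm thick, 360 mm long, lying along its x axis, bystander. Origin under its middle.

How it is judged:
By the outcome, as a careful person would: the job done as asked, in the order asked, and still so for the second after the job is handed in, with the robot touching nothing.
It also fails if it takes over 72 s, if anything falls off the work surface, if the arm or the gripper's body presses on something with over 40 N, if the wrist force passes 120 N, or if a joint passes its speed limit or range.

## Working session

There is one attempt and no reset: what is moved stays moved. The work goes in short steps, Python scripts to look and compute and a shell command to move; the robot and the scene stay as the last step left them, time stands still between calls to the robot, and variables do not carry over. Pictures are saved under pics/ and viewed, at most 10 in all, crops included, and the job is handed in when it is done.

```bash
ls; mkdir -p pics; python3 - <<'E'
from plant import r, optics, workorder
import cv2,numpy as np
print(r.get_state(), r.grip_point_offset)
for n in("top","scene"):
    p,d=optics.snapshot(n); cv2.imwrite(f"pics/{n}0.png",p[:,:,::-1]); np.savez(f"{n}0.npz",p=p,d=d)
    c=optics.get_calibration(n); print(n,c)
E
```

```text
pics
{'clock': 0.0, 'q': array([-1.07821923,  0.68997218, -0.19453079,  1.56630364,  0.15731647,
        0.90250408, -0.21508864]), 'qd': array([-0.00029734, -0.00204556,  0.00019716, -0.00128725, -0.00022945,
       -0.00184203, -0.00197643]), 'joint_torque': array([ 4.18544755e-05, -5.27566516e+01, -1.26654088e+00, -1.53429455e+01,
       -5.25731652e-02,  6.64743638e-03,  1.84086184e-04]), 'tool_pos': array([0.27655071, 0.55980294, 0.2379286 ]), 'eef_rot': array([ 2.27326541e-01,  9.73818176e-01, -8.85648955e-04, -1.38641003e-04]), 'contact_force': array([ 0.46665   , -0.37373119,  0.57252995]), 'moment': array([ 0.02432923,  0.02705953, -0.02746158]), 'finger_force': 0.0, 'opening': 0.9991095661093663} -0.0187
top {'fx': 476.70454811139274, 'fy': 476.70454811139274, 'cx': 274.1121172237898, 'cy': 208.25869987261598, 'extrinsics': array([[ 0.00152858, -0.99971225,  0.02393918, -0.05022152],
       [-0.98244796, -0.00596672, -0.18644143,  0.52631862],
       [ 0.18653062, -0.02323401, -0.98217438,  1.24421843],
       [ 0.        ,  0.        ,  0.        ,  1.        ]])}
scene {'fx': 411.4875001083706, 'fy': 411.4875001083706, 'cx': 282.7553751112158, 'cy': 214.44196861555398, 'extrinsics': array([[ 0.36159656,  0.93221162, -0.01514638, -0.1713097 ],
       [ 0.67288297, -0.27218143, -0.68785593, -0.28051096],
       [-0.64534986,  0.2385346 , -0.7256892 ,  1.51087459],
       [ 0.        ,  0.        ,  0.        ,  1.        ]])}
```

View pics/top0.png

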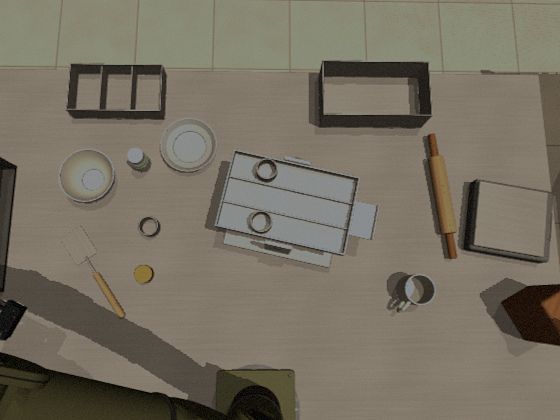

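View pics/scene0.png

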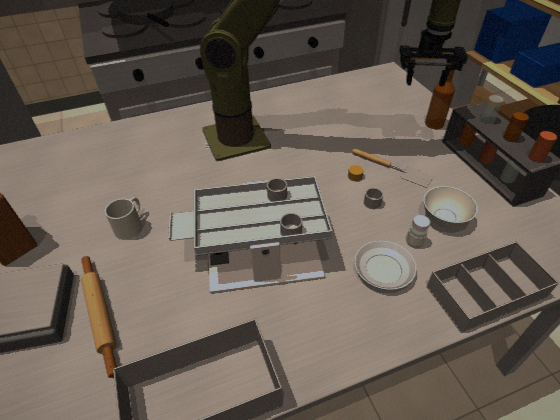

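Top view: the middle lane is empty. Rings stand at (265,170) and (260,222), the loose ring is at (149,227), and the tab at (364,220). Next I'll localize these in an enlarged crop and by depth.

```bash
cat > h.py <<'E'
import numpy as np,cv2
from plant import r,optics,workorder
from scipy.spatial.transform import Rotation as R
def ray(c,u,v,fish=False):
    x=(u-c['cx'])/c['fx'];y=(v-c['cy'])/c['fy']
    if fish:
        t=np.hypot(x,y); s=np.sin(t)/t if t>1e-9 else 1
        d=np.array([x*s,y*s,np.cos(t)])
    else: d=np.array([x,y,1.])
    E=c['extrinsics'];Rt=E[:3,:3].T
    return -Rt@E[:3,3],Rt@d
def plane(c,u,v,z,fish=False):
    o,d=ray(c,u,v,fish); return o+d*(z-o[2])/d[2]
def proj(c,P,fish=False):
    p=c['extrinsics'][:3,:3]@np.array(P)+c['extrinsics'][:3,3]
    if fish:
        rr=np.hypot(p[0],p[1]);t=np.arctan2(rr,p[2]);return np.array([c['cx']+c['fx']*t*p[0]/rr,c['cy']+c['fy']*t*p[1]/rr])
    return np.array([c['cx']+c['fx']*p[0]/p[2],c['cy']+c['fy']*p[1]/p[2]])
E
python3 - <<'E'
from h import *
f=np.load('top0.npz');p,d=f['p'],f['d'];c=optics.get_calibration('top')
cv2.imwrite('pics/crop1.png',cv2.resize(p[130:280,130:390,::-1],None,fx=3,fy=3,interpolation=cv2.INTER_CUBIC))
def dep(u,v):
    o,dd=ray(c,u,v);return o+dd*np.median(d[v-1:v+2,u-1:u+2])
for u,v in[(140,227),(158,227),(149,218),(149,236),(149,227),(364,220),(287,200),(250,195),(330,215)]:print(u,v,dep(u,v).round(4))
E
```

```text
140 227 [0.4766 0.3166 0.0278]
158 227 [0.4764 0.2671 0.0309]
149 218 [0.5027 0.2951 0.0209]
149 236 [0.453  0.2927 0.0205]
149 227 [ 0.4809  0.299  -0.0007]
364 220 [ 0.4812 -0.2737  0.1365]
287 200 [ 0.5323 -0.0791  0.1334]
250 195 [0.5444 0.0152 0.135 ]
330 215 [ 0.4941 -0.1881  0.1335]
```

View pics/crop1.png

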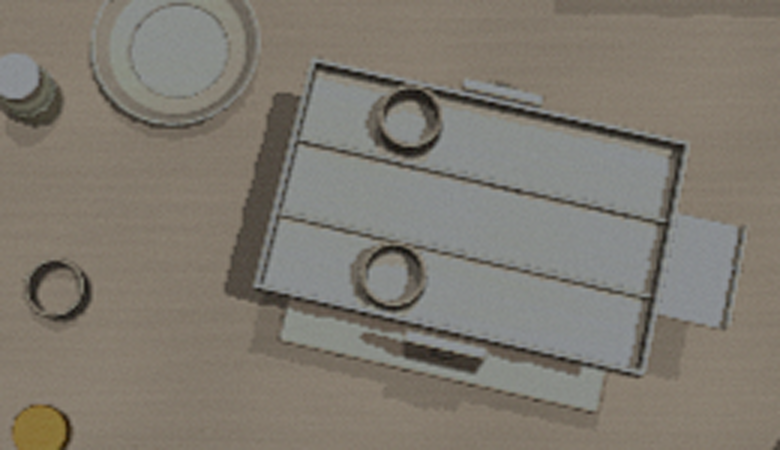

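The enlarged crop (3x, offset 130,130) shows the tray rim corners at (314,62), (688,145), (640,375) and (256,290). The loose ring's top is at (58,289) and the tab lip at (735,277).

```bash
python3 - <<'E'
from h import *
c=optics.get_calibration('top')
q=lambda u,v,z:plane(c,u/3+130,v/3+130,z)
C=[q(*a,.16) for a in[(314,62),(688,145),(640,375),(256,290)]]
print(np.round(C,4)); m=sum(C)/4; ty=(C[0]+C[3]-C[1]-C[2])/2; L=np.linalg.norm(ty); W=np.linalg.norm((C[0]+C[1]-C[2]-C[3])/2)
yaw=np.arctan2(ty[1],ty[0]); print('ctr',m,'L,W',L,W,'ydir deg',np.degrees(yaw))
y=ty/L; x=np.array([y[1],-y[0],0])
for n,a,z in[('ringT',(409,120),.175),('ringB',(391,276),.175)]:
    P=q(*a,z)-m;print(n,P@x,P@y)
print('loose',q(58,289,.04)); print('tab',m-.196*y, 'lip',q(735,277,.144), 'place',m+.07*y)
print(r.get_state()['eef_rot'], R.from_quat(r.get_state()['eef_rot']).as_matrix().round(3), optics.get_calibration('wrist'))
E
```

```text
[[ 0.6535  0.0546  0.16  ]
 [ 0.5837 -0.2605  0.16  ]
 [ 0.3904 -0.215   0.16  ]
 [ 0.4588  0.0986  0.16  ]]
ctr [ 0.52161202 -0.080566    0.16      ] L,W 0.32183405006181254 0.1991580480496399 ydir deg 77.60632487891813
ringT 0.06426885897789886 0.07020526318747766
ringB -0.06658892666492401 0.05578406221839985
loose [0.47670362 0.28846272 0.04      ]
tab [ 0.47954502 -0.27199842  0.16      ] lip [ 0.4742059  -0.29971863  0.144     ] place [ 0.53663594 -0.01219729  0.16      ]
[ 2.27351310e-01  9.73812483e-01 -7.81485461e-04 -1.34498876e-04] [[-0.897  0.443 -0.001]
 [ 0.443  0.897 -0.001]
 [-0.    -0.002 -1.   ]] {'fx': 325.19226210127806, 'fy': 325.19226210127806, 'cx': 275.8985028112225, 'cy': 218.36975245423753, 'extrinsics': array([[ 0.44294794,  0.89654671, -0.00105643, -0.62409441],
       [ 0.8498862 , -0.41951907,  0.31889998, -0.04383693],
       [ 0.28546554, -0.14215393, -0.94778779,  0.39094424],
       [ 0.        ,  0.        ,  0.        ,  1.        ]])}
```

```bash
python3 -m creep '[{"grip":1,"spin":-7},{"grip":1,"spin":-7},{"grip":1,"tx":-1.3,"ty":-1.1},{"grip":1,"tx":-2.5,"ty":-2.2},{"grip":1,"tx":-2.5,"ty":-2.2},{"grip":1,"tx":-2.5,"ty":-2.2},{"grip":1,"tx":-2.5,"ty":-2.2},{"grip":1,"tx":-2.5,"ty":-2.2}]' 15; python3 -m creep '[{"grip":1,"tx":-2.5,"ty":-2.2,"tz":2},{"grip":1,"tx":-2.5,"ty":-2.2,"tz":3},{"grip":1,"tx":-2.5,"ty":-2.2,"tz":3},{"grip":1,"tx":-2.5,"ty":-2.2,"tz":2},{"grip":1,"tx":-1.3,"ty":-1.1,"tz":1},{"grip":1},{"grip":1}]'
python3 - <<'E'
from h import *
c=optics.get_calibration('wrist')
p,d=optics.snapshot('wrist');cv2.imwrite('pics/w1.png',p[:,:,::-1])
s=r.get_state();M=R.from_quat(s['eef_rot']).as_matrix();print(M.round(3))
print('local cm',M.T@(np.array([.4767,.2885,.008])-s['tool_pos'])*100)
print('pred',proj(c,[.4767,.2885,.04],True))
E
```

```text
[[-0.897  0.443 -0.001]
 [ 0.443  0.897 -0.001]
 [-0.    -0.001 -1.   ]]
local cm [-29.95796795 -15.44107201  23.0353532 ]
pred [176.94810602 380.60219392]$[0]: bad value
$[0]: bad value
```

View pics/w1.png

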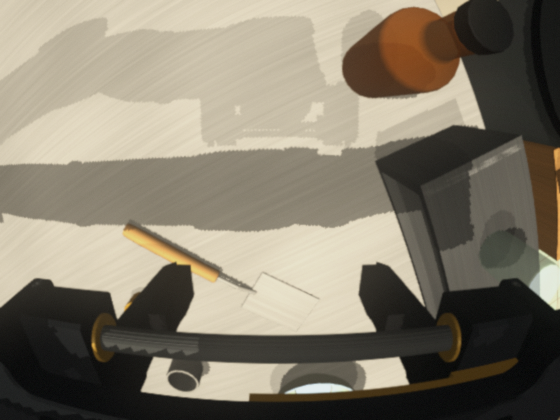

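The moves were refused, because every row seems to need all the keys. The wrist view shows the ring at (185,375), near the predicted (177,381). I'll resend the rows in full.

```bash
python3 -m creep '[{"grip":1,"tx":0,"ty":0,"tz":0,"spin":-7},{"grip":1,"tx":0,"ty":0,"tz":0,"spin":-7},{"grip":1,"tx":-1.3,"ty":-1.1,"tz":0,"spin":0},{"grip":1,"tx":-2.5,"ty":-2.2,"tz":0,"spin":0},{"grip":1,"tx":-2.5,"ty":-2.2,"tz":0,"spin":0},{"grip":1,"tx":-2.5,"ty":-2.2,"tz":0,"spin":0},{"grip":1,"tx":-2.5,"ty":-2.2,"tz":0,"spin":0},{"grip":1,"tx":-2.5,"ty":-2.2,"tz":0,"spin":0}]' 15; python3 -m creep '[{"grip":1,"tx":-2.5,"ty":-2.2,"tz":2,"spin":0},{"grip":1,"tx":-2.5,"ty":-2.2,"tz":3,"spin":0},{"grip":1,"tx":-2.5,"ty":-2.2,"tz":3,"spin":0},{"grip":1,"tx":-2.5,"ty":-2.2,"tz":2,"spin":0},{"grip":1,"tx":-1.3,"ty":-1.1,"tz":1,"spin":0},{"grip":1,"tx":0,"ty":0,"tz":0,"spin":0},{"grip":1,"tx":0,"ty":0,"tz":0,"spin":0}]'
python3 - <<'E'
from h import *
c=optics.get_calibration('wrist')
p,d=optics.snapshot('wrist');cv2.imwrite('pics/w2.png',p[:,:,::-1])
s=r.get_state();M=R.from_quat(s['eef_rot']).as_matrix();print(M.round(3))
print('local cm',M.T@(np.array([.4767,.2885,.008])-s['tool_pos'])*100)
print('pred',proj(c,[.4767,.2885,.04],True))
E
```

```text
clock: 0.82
tool_pos: [0.3865, 0.4113, 0.2385]
eef_rot: [0.107, 0.994, -0.0, -0.0]
contact_force: [0.1, 0.1, -0.6]
opening: 0.998
finger_force: 0.0
clock: 1.4
tool_pos: [0.4726, 0.2949, 0.1323]
eef_rot: [0.108, 0.994, -0.0, -0.001]
contact_force: [0.3, 1.2, 0.3]
opening: 1.0
finger_force: 0.0
[[-0.977  0.212 -0.   ]
 [ 0.212  0.977  0.001]
 [ 0.001  0.001 -1.   ]]
local cm [-0.64066544 -0.73351345 12.50868279]
pred [269.25733806 228.67944519]
```

View pics/w2.png

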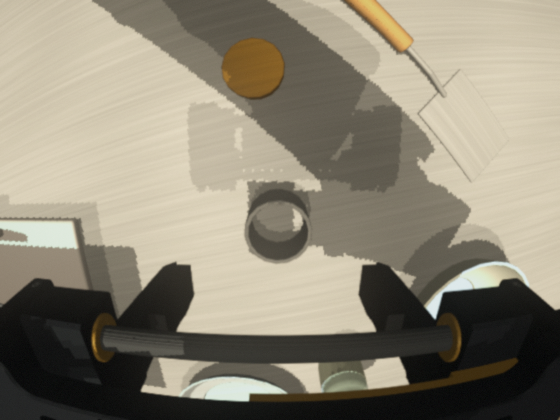

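Wrist view: the ring's rim is centred at about (278,231) and the fingers are symmetric about column 276. So the ring lies about on the tool's centre line.

```bash
python3 - <<'E'
from h import *
c=optics.get_calibration('wrist');s=r.get_state();M=R.from_quat(s['eef_rot']).as_matrix()
P=plane(c,278,231,.04,True);print(P,'local cm',M.T@(np.array([P[0],P[1],.008])-s['tool_pos'])*100)
E
```

```text
[0.4799055  0.29690339 0.04      ] local cm [-0.77534315  0.15574654 12.50970502]
```

```bash
python3 -m creep '[{"grip":1,"tx":-0.4,"ty":0.1,"tz":2,"spin":0},{"grip":1,"tx":-0.4,"ty":0.1,"tz":3,"spin":0},{"grip":1,"tx":0,"ty":0,"tz":3,"spin":0},{"grip":1,"tx":0,"ty":0,"tz":2.5,"spin":0},{"grip":1,"tx":0,"ty":0,"tz":1.5,"spin":0},{"grip":1,"tx":0,"ty":0,"tz":0.5,"spin":0},{"grip":1,"tx":0,"ty":0,"tz":0,"spin":0},{"grip":1,"tx":0,"ty":0,"tz":0,"spin":0}]' 15; python3 -m creep '[{"grip":-1,"tx":0,"ty":0,"tz":0,"spin":0},{"grip":-1,"tx":0,"ty":0,"tz":0,"spin":0},{"grip":-1,"tx":0,"ty":0,"tz":0,"spin":0},{"grip":-1,"tx":0,"ty":0,"tz":0,"spin":0},{"grip":-1,"tx":0,"ty":0,"tz":0,"spin":0},{"grip":-1,"tx":0,"ty":0,"tz":0,"spin":0},{"grip":-1,"tx":0,"ty":0,"tz":0,"spin":0},{"grip":-1,"tx":0,"ty":0,"tz":0,"spin":0}]' 15
```

```text
clock: 2.12
tool_pos: [0.4806, 0.2979, 0.009]
eef_rot: [0.106, 0.994, 0.001, 0.0]
contact_force: [-0.1, -0.2, 0.3]
opening: 0.998
finger_force: 0.0
clock: 2.78
tool_pos: [0.4808, 0.2959, 0.0082]
eef_rot: [0.107, 0.994, -0.0, 0.0]
contact_force: [-0.5, -0.9, 4.5]
opening: 0.603
finger_force: 15.0
```

```bash
python3 -m creep '[{"grip":-1,"tx":0,"ty":0,"tz":-1,"spin":0},{"grip":-1,"tx":0,"ty":0,"tz":-2.5,"spin":0},{"grip":-1,"tx":0,"ty":0,"tz":-3.5,"spin":0},{"grip":-1,"tx":0,"ty":0,"tz":-3.5,"spin":0},{"grip":-1,"tx":0,"ty":0,"tz":-3.5,"spin":0},{"grip":-1,"tx":0,"ty":0,"tz":-3.5,"spin":0},{"grip":-1,"tx":-0.5,"ty":-1,"tz":-3.5,"spin":0},{"grip":-1,"tx":-0.9,"ty":-2.2,"tz":-2,"spin":0}]'; python3 -m creep '[{"grip":-1,"tx":-1.2,"ty":-2.9,"tz":0,"spin":0},{"grip":-1,"tx":-1.2,"ty":-2.9,"tz":0,"spin":0},{"grip":-1,"tx":-1.2,"ty":-2.9,"tz":0,"spin":0},{"grip":-1,"tx":-1.2,"ty":-2.9,"tz":0,"spin":0},{"grip":-1,"tx":-1.2,"ty":-2.9,"tz":0,"spin":0},{"grip":-1,"tx":-1.2,"ty":-2.9,"tz":0,"spin":0},{"grip":-1,"tx":-1.2,"ty":-2.9,"tz":0,"spin":0},{"grip":-1,"tx":-1.2,"ty":-2.9,"tz":0,"spin":0}]'; python3 -m creep '[{"grip":-1,"tx":-0.6,"ty":-1.5,"tz":0,"spin":0},{"grip":-1,"tx":-0.4,"ty":-1,"tz":0,"spin":0},{"grip":-1,"tx":0,"ty":0,"tz":0,"spin":0},{"grip":-1,"tx":0,"ty":0,"tz":0,"spin":0},{"grip":-1,"tx":0,"ty":0,"tz":0,"spin":0}]'
python3 - <<'E'
from h import *
c=optics.get_calibration('wrist')
p,d=optics.snapshot('wrist');cv2.imwrite('pics/w3.png',p[:,:,::-1])
s=r.get_state();M=R.from_quat(s['eef_rot']).as_matrix();print(M.round(3),s['tool_pos'])
print('local cm',M.T@(np.array([.5366,-.012,.145])-s['tool_pos'])*100)
m=np.array([.5216,-.0806]);a=np.radians(77.6);y=np.array([np.cos(a),np.sin(a)]);x=np.array([y[1],-y[0]])
for X,Y,Z in[(-.033,.16,.147),(.033,.16,.147),(.033,-.1,.147),(-.033,-.1,.147),(.064,.07,.175)]: print(X,Y,proj(c,[*(m+X*x+Y*y),Z],True))
E
```

```text
clock: 3.45
tool_pos: [0.4876, 0.2662, 0.2424]
eef_rot: [0.104, 0.995, 0.004, 0.002]
contact_force: [0.7, -0.4, -0.8]
opening: 0.607
finger_force: 15.0
clock: 4.12
tool_pos: [0.5316, 0.0131, 0.2383]
eef_rot: [0.107, 0.994, -0.0, -0.0]
contact_force: [0.6, 0.8, -0.8]
opening: 0.605
finger_force: 15.0
clock: 4.53
tool_pos: [0.5362, -0.0097, 0.2381]
eef_rot: [0.106, 0.994, 0.001, -0.0]
contact_force: [0.4, -0.1, -0.5]
opening: 0.606
finger_force: 15.0
[[-0.978  0.21   0.   ]
 [ 0.21   0.978  0.001]
 [ 0.     0.001 -1.   ]] [ 0.53622538 -0.00956334  0.23812271]
local cm [-0.08964955 -0.24332024  9.31192338]
-0.033 0.16 [388.82802671 183.84289142]
0.033 0.16 [379.87277936 260.93079364]
0.033 -0.1 [ 86.8874308  256.46547007]
-0.033 -0.1 [ 74.22877588 185.88199015]
0.064 0.07 [272.38486212 313.32105468]
```

View pics/w3.png

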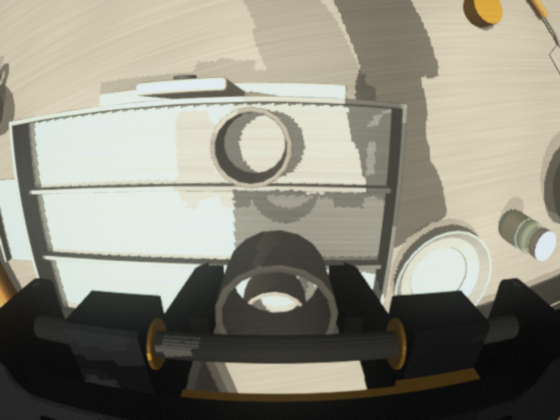

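The held ring is at about (275,300). The ribs are near rows 188 and 258. I'll zoom in to check the lateral fit.

```bash
python3 - <<'E'
import cv2
p=cv2.imread('pics/w3.png');cv2.imwrite('pics/w3c.png',cv2.resize(p[165:285,210:410],None,fx=4,fy=4,interpolation=cv2.INTER_CUBIC))
E
```

```text
(no output)
```

View pics/w3c.png

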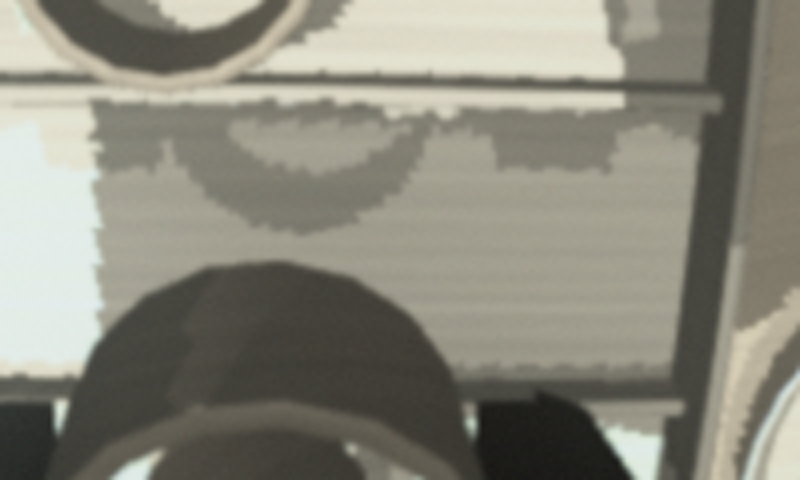

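Rib top faces are at (390,190) and (380,267), so the tray sits about 5 mm further in +x than I estimated. I'll check the held ring's centring against its silhouette rows, 230.5 (bottom rim) and 265.5 (top rim).

```bash
python3 - <<'E'
from h import *
c=optics.get_calibration('wrist');s=r.get_state();M=R.from_quat(s['eef_rot']).as_matrix();t=s['tool_pos']
for dx in(-.003,0,.003):
  for z in(.0082,-.0318):
    v=[proj(c,t+M@np.array([dx+.027*np.cos(a),.027*np.sin(a),z]),True) for a in np.linspace(0,6.28,60)]
    v=np.array(v);print(dx,z,'vmin',v[:,1].min().round(1),'u',v[:,0].min().round(1),v[:,0].max().round(1))
a=[plane(c,390,190.3,.147,True),plane(c,380,266.7,.147,True)]
for P in a: print(P, 'tool cm',(M.T@(P-t))*100)
y=M[:,1]*1
E
```

```text
-0.003 0.0082 vmin 232.0 u 226.4 325.9
-0.003 -0.0318 vmin 268.4 u 214.2 338.2
0 0.0082 vmin 226.4 u 226.0 326.2
0 -0.0318 vmin 261.5 u 213.5 338.9
0.003 0.0082 vmin 220.8 u 225.6 326.6
0.003 -0.0318 vmin 254.6 u 212.8 339.6
[0.52903356 0.08318099 0.147     ] tool cm [2.6453299  8.90499826 9.12518731]
[0.59369219 0.06836494 0.147     ] tool cm [-3.98745381  8.81162856  9.12367236]
```

```bash
python3 -m creep '[{"grip":-1,"tx":-0.3,"ty":0,"tz":1,"spin":0},{"grip":-1,"tx":-0.2,"ty":0,"tz":1.5,"spin":0},{"grip":-1,"tx":0,"ty":0,"tz":2,"spin":0},{"grip":-1,"tx":0,"ty":0,"tz":2,"spin":0},{"grip":-1,"tx":0,"ty":0,"tz":1,"spin":0},{"grip":-1,"tx":0,"ty":0,"tz":0.6,"spin":0},{"grip":-1,"tx":0,"ty":0,"tz":0.4,"spin":0},{"grip":-1,"tx":0,"ty":0,"tz":0.3,"spin":0}]'; python3 -m creep '[{"grip":-1,"tx":0,"ty":0,"tz":0.2,"spin":0},{"grip":-1,"tx":0,"ty":0,"tz":0.2,"spin":0},{"grip":-1,"tx":0,"ty":0,"tz":0,"spin":0},{"grip":-1,"tx":0,"ty":0,"tz":0,"spin":0}]'
```

```text
clock: 5.25
tool_pos: [0.5417, -0.0125, 0.1499]
eef_rot: [0.107, 0.994, 0.0, 0.0]
contact_force: [-0.7, 0.1, -0.9]
opening: 0.601
finger_force: 15.0
clock: 5.58
tool_pos: [0.5416, -0.0129, 0.1463]
eef_rot: [0.107, 0.994, 0.0, 0.0]
contact_force: [-0.7, -0.1, -0.1]
opening: 0.605
finger_force: 15.0
```

```bash
python3 -m creep '[{"grip":-1,"tx":0,"ty":0,"tz":0.1,"spin":0},{"grip":-1,"tx":0,"ty":0,"tz":0.1,"spin":0},{"grip":-1,"tx":0,"ty":0,"tz":0.05,"spin":0},{"grip":-1,"tx":0,"ty":0,"tz":0,"spin":0},{"grip":-1,"tx":0,"ty":0,"tz":0,"spin":0}]'
```

```text
clock: 6.0
tool_pos: [0.5413, -0.0129, 0.1434]
eef_rot: [0.107, 0.994, 0.0, -0.0]
contact_force: [0.5, -0.3, -0.6]
opening: 0.606
finger_force: 15.0
```

```bash
python3 -m creep '[{"grip":-1,"tx":0,"ty":0,"tz":0.07,"spin":0},{"grip":-1,"tx":0,"ty":0,"tz":0.05,"spin":0},{"grip":-1,"tx":0,"ty":0,"tz":0,"spin":0}]'; python3 -m creep '[{"grip":0.4,"tx":0,"ty":0,"tz":0,"spin":0},{"grip":0.6,"tx":0,"ty":0,"tz":0,"spin":0},{"grip":0.8,"tx":0,"ty":0,"tz":0,"spin":0},{"grip":0.8,"tx":0,"ty":0,"tz":0,"spin":0},{"grip":0.8,"tx":0,"ty":0,"tz":-0.5,"spin":0},{"grip":0.8,"tx":0,"ty":0,"tz":-1.5,"spin":0},{"grip":0.8,"tx":0,"ty":0,"tz":-2.5,"spin":0},{"grip":0.8,"tx":0,"ty":0,"tz":-3,"spin":0}]';python3 -m creep '[{"grip":0.8,"tx":0,"ty":0,"tz":-2.5,"spin":0},{"grip":0.8,"tx":0,"ty":-1,"tz":-1,"spin":0},{"grip":0.8,"tx":0,"ty":-2,"tz":0,"spin":0},{"grip":0.6,"tx":0,"ty":-3,"tz":0,"spin":0},{"grip":0.2,"tx":0,"ty":-3,"tz":0,"spin":0},{"grip":-0.2,"tx":0,"ty":-3,"tz":0,"spin":0},{"grip":-0.6,"tx":0,"ty":-3,"tz":0,"spin":0},{"grip":-1,"tx":0,"ty":-3,"tz":0,"spin":0}]'
python3 -m creep '[{"grip":-1,"tx":0,"ty":-3,"tz":0,"spin":0},{"grip":-1,"tx":0,"ty":-1.5,"tz":0,"spin":0},{"grip":-1,"tx":0,"ty":0,"tz":0,"spin":0},{"grip":-1,"tx":0,"ty":0,"tz":0,"spin":0},{"grip":-1,"tx":0,"ty":0,"tz":0,"spin":0}]'
python3 - <<'E'
from h import *
c=optics.get_calibration('wrist')
p,d=optics.snapshot('wrist');cv2.imwrite('pics/w4.png',p[:,:,::-1])
s=r.get_state();M=R.from_quat(s['eef_rot']).as_matrix();print(M.round(3),s['tool_pos'])
E
```

```text
clock: 6.25
tool_pos: [0.5416, -0.0129, 0.1431]
eef_rot: [0.107, 0.994, -0.0, 0.0]
contact_force: [-0.6, -0.8, 5.8]
opening: 0.602
finger_force: 15.0
clock: 6.92
tool_pos: [0.5401, -0.013, 0.2171]
eef_rot: [0.107, 0.994, -0.0, -0.002]
contact_force: [0.1, 0.5, 0.8]
opening: 0.903
finger_force: 0.0
clock: 7.58
tool_pos: [0.5016, -0.191, 0.2517]
eef_rot: [0.107, 0.994, -0.0, -0.001]
contact_force: [0.5, -0.0, -0.1]
opening: 0.546
finger_force: 0.0
clock: 8.0
tool_pos: [0.4935, -0.2315, 0.252]
eef_rot: [0.106, 0.994, 0.001, -0.0]
contact_force: [1.6, 0.7, -0.0]
opening: 0.169
finger_force: 0.0
[[-0.978  0.21  -0.   ]
 [ 0.21   0.978  0.001]
 [ 0.     0.001 -1.   ]] [ 0.4937213  -0.23107556  0.25207363]
```

View pics/w4.png

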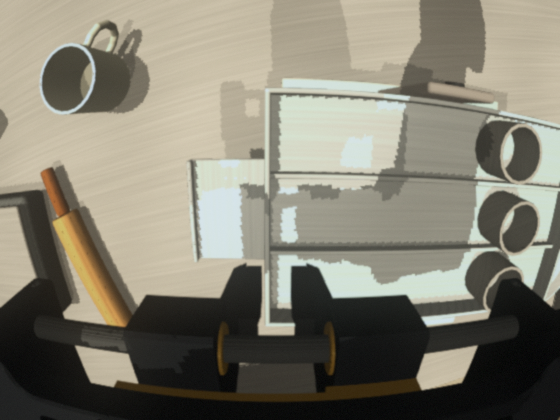

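All three rings stand in their lanes, the placed one at (508,222). The tab spans about (195..265, 160..260), with its lip at column ~195 and the tab-end wall at ~267. Next I'll work out the tab pose and the hand's geometry.

```bash
python3 - <<'E'
from h import *
p=cv2.imread('pics/w4.png');cv2.imwrite('pics/w4c.png',cv2.resize(p[140:280,170:290],None,fx=4,fy=4,interpolation=cv2.INTER_CUBIC))
c=optics.get_calibration('wrist');s=r.get_state();M=R.from_quat(s['eef_rot']).as_matrix();t=s['tool_pos']
for n,u,v,z in[('lipA',192,162,.144),('lipB',198,260,.144),('wallA',266,160,.16),('wallB',266,260,.16),('wallfar',266,90,.16)]:
    P=plane(c,u,v,z,True);print(n,P.round(4),'tool cm',(M.T@(P-t)*100).round(2))
E=c['extrinsics'];print('cam in tool',M.T@(-E[:3,:3].T@E[:3,3]-t),'q',s['q'].round(2))
E
```

```text
lipA [ 0.4351 -0.2873  0.144 ] tool cm [ 4.55 -6.74 10.8 ]
lipB [ 0.5194 -0.3069  0.144 ] tool cm [-4.11 -6.89 10.8 ]
wallA [ 0.4449 -0.228   0.16  ] tool cm [ 4.84 -0.73  9.21]
wallB [ 0.5239 -0.2457  0.16  ] tool cm [-3.26 -0.81  9.21]
wallfar [ 0.3946 -0.2169  0.16  ] tool cm [ 9.99 -0.71  9.21]
cam in tool [ 0.08313287 -0.00016681 -0.14587892] q [ 0.6   0.58 -0.39  1.79  0.29  0.83  1.42]
```

View pics/w4c.png

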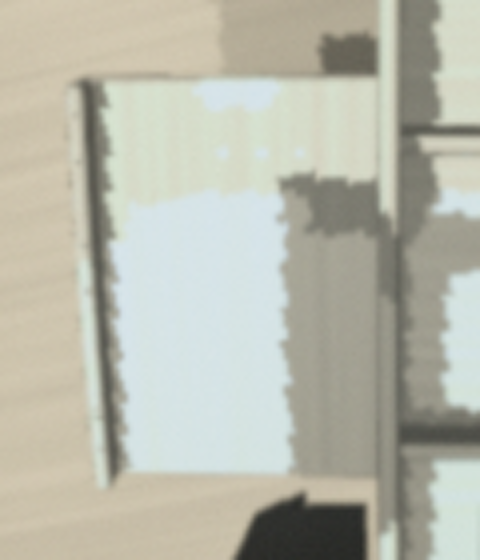

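The lip centre is at tool y ≈ -6.9 cm, so the tab's middle is at about (0.2, -4.1) cm from the tool. I'll turn the hand a quarter, so its body lies along the hinge and clears the tilted tray. It will press about 14 mm outward of the tab's middle, inside the lip.

```bash
python3 -m creep '[{"grip":-1,"tx":0.2,"ty":-1.5,"tz":0,"spin":0},{"grip":-1,"tx":0,"ty":-2.5,"tz":0,"spin":0},{"grip":-1,"tx":0,"ty":-1.5,"tz":0,"spin":0},{"grip":-1,"tx":0,"ty":0,"tz":0,"spin":-6},{"grip":-1,"tx":0,"ty":0,"tz":0,"spin":-7},{"grip":-1,"tx":0,"ty":0,"tz":0,"spin":-7},{"grip":-1,"tx":0,"ty":0,"tz":0,"spin":-7},{"grip":-1,"tx":0,"ty":0,"tz":0,"spin":-7}]'; python3 -m creep '[{"grip":-1,"tx":0,"ty":0,"tz":0,"spin":-7},{"grip":-1,"tx":0,"ty":0,"tz":0,"spin":-7},{"grip":-1,"tx":0,"ty":0,"tz":0,"spin":-7},{"grip":-1,"tx":0,"ty":0,"tz":0,"spin":-7},{"grip":-1,"tx":0,"ty":0,"tz":0,"spin":-7},{"grip":-1,"tx":0,"ty":0,"tz":0,"spin":-7},{"grip":-1,"tx":0,"ty":0,"tz":0,"spin":-7},{"grip":-1,"tx":0,"ty":0,"tz":0,"spin":-7}]'; python3 -m creep '[{"grip":-1,"tx":0,"ty":0,"tz":2,"spin":0},{"grip":-1,"tx":0,"ty":0,"tz":3,"spin":0},{"grip":-1,"tx":0,"ty":0,"tz":2.5,"spin":0},{"grip":-1,"tx":0,"ty":0,"tz":1.5,"spin":0},{"grip":-1,"tx":0,"ty":0,"tz":0.5,"spin":0},{"grip":-1,"tx":0,"ty":0,"tz":0,"spin":0},{"grip":-1,"tx":0,"ty":0,"tz":0,"spin":0},{"grip":-1,"tx":0,"ty":0,"tz":0,"spin":0}]'
python3 - <<'E'
from h import *
p,d=optics.snapshot('wrist');cv2.imwrite('pics/w5.png',p[:,:,::-1])
s=r.get_state();M=R.from_quat(s['eef_rot']).as_matrix();print(M.round(3),s['tool_pos'],s['q'].round(2))
print('to target cm',M.T@(np.array([.4833-.0029,-.2705-.0137,.135])-s['tool_pos'])*100)
E
```

```text
clock: 8.72
tool_pos: [0.4805, -0.2844, 0.2523]
eef_rot: [-0.193, 0.981, 0.0, 0.0]
contact_force: [0.8, -0.1, -0.0]
opening: 0.005
finger_force: 0.0
clock: 9.38
tool_pos: [0.4805, -0.2844, 0.2531]
eef_rot: [-0.628, 0.778, -0.001, -0.001]
contact_force: [-0.5, 1.5, -3.7]
opening: 0.003
finger_force: 0.0
clock: 10.05
tool_pos: [0.4808, -0.2854, 0.1583]
eef_rot: [-0.625, 0.78, -0.001, 0.001]
contact_force: [1.2, -0.0, -0.1]
opening: 0.008
finger_force: 0.0
[[-0.218 -0.976  0.001]
 [-0.976  0.218 -0.   ]
 [ 0.    -0.001 -1.   ]] [ 0.48065987 -0.28562533  0.15836602] [ 0.98  0.89 -0.96  1.82  0.9   0.94  2.53]
to target cm [-0.1337276   0.05993732  2.33649787]
```

View pics/w5.png

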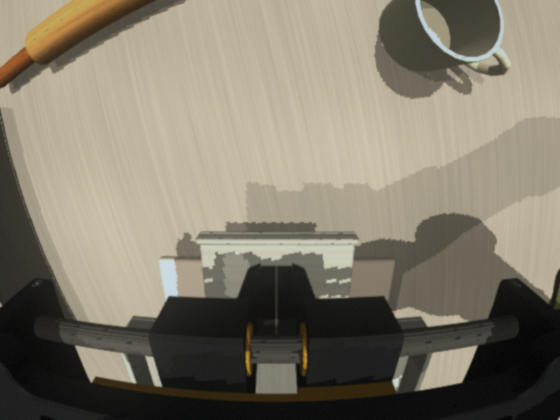

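The lip is at row ~237 (columns 200–358) and the shut fingertips at (277,266), just inside it. I'll quantify that gap.

```bash
python3 - <<'E'
from h import *
c=optics.get_calibration('wrist');s=r.get_state();M=R.from_quat(s['eef_rot']).as_matrix();t=s['tool_pos']
for u,v,z in[(200,237,.144),(358,236,.144),(277,241,.144),(277,266,t[2])]:
    print((M.T@(plane(c,u,v,z,True)-t)*100).round(2))
E
```

```text
[ 1.87 -4.11  1.44]
[1.93 4.44 1.43]
[1.66 0.06 1.44]
[0.9  0.05 0.  ]
```

```bash
python3 -m creep '[{"grip":-1,"tx":0.4,"ty":0,"tz":0.8,"spin":0},{"grip":-1,"tx":0,"ty":0,"tz":0.8,"spin":0},{"grip":-1,"tx":0,"ty":0,"tz":0.2,"spin":0},{"grip":-1,"tx":0,"ty":0,"tz":0,"spin":0},{"grip":-1,"tx":0,"ty":0,"tz":0,"spin":0}]'; python3 -m creep '[{"grip":-1,"tx":0,"ty":0,"tz":0.2,"spin":0},{"grip":-1,"tx":0,"ty":0,"tz":0.2,"spin":0},{"grip":-1,"tx":0,"ty":0,"tz":0.2,"spin":0},{"grip":-1,"tx":0,"ty":0,"tz":0.2,"spin":0},{"grip":-1,"tx":0,"ty":0,"tz":0.2,"spin":0},{"grip":-1,"tx":0,"ty":0,"tz":0,"spin":0},{"grip":-1,"tx":0,"ty":0,"tz":0,"spin":0}]'; python3 -c "
from h import *
print(r.get_state()['q'].round(2))"
```

```text
clock: 10.52
tool_pos: [0.4792, -0.2907, 0.1393]
eef_rot: [-0.625, 0.781, -0.0, -0.0]
contact_force: [0.7, -3.4, 4.5]
opening: 0.009
finger_force: 2.0
clock: 11.1
tool_pos: [0.4787, -0.2895, 0.1289]
eef_rot: [-0.625, 0.78, 0.001, -0.0]
contact_force: [1.7, -2.8, 5.4]
opening: 0.002
finger_force: 2.0
[ 0.97  0.93 -0.93  1.84  0.95  0.9   2.49]
```

No picture views are left, so I'll check the tab tilt and lip position relative to the finger from the wrist depth numerically.

```bash
cat > tab.py <<'E'
from h import *
def cloud():
    c=optics.get_calibration('wrist');s=r.get_state();p,d=optics.snapshot('wrist')
    M=R.from_quat(s['eef_rot']).as_matrix();E=c['extrinsics']
    v,u=np.mgrid[0:420,0:560];x=(u-c['cx'])/c['fx'];y=(v-c['cy'])/c['fy'];t=np.hypot(x,y)+1e-9
    k=np.tan(t)/t;Pc=np.stack([x*k*d,y*k*d,d],-1)
    Pw=(Pc-E[:3,3])@E[:3,:3]; ok=(d>0)&(t<1.3)
    return Pw,(Pw-s['tool_pos'])@M,ok,s,p
E
python3 - <<'E'
from tab import *
Pw,L,ok,s,p=cloud()
print(s['tool_pos'],s['contact_force'])
# profile vs tool x for off-finger strips
for lo,hi in[(-.042,-.022),(.022,.042)]:
    for a in np.arange(-.012,.034,.002):
        m=ok&(L[...,1]>lo)&(L[...,1]<hi)&(L[...,0]>=a)&(L[...,0]<a+.002)&(Pw[...,2]>.08)&(Pw[...,2]<.17)
        if m.sum()>2: print(round(a*1000),m.sum(),Pw[...,2][m].mean().round(4),end=' | ')
    print()
E
```

```text
[ 0.47872103 -0.28952038  0.12886219] [ 1.67096188 -2.82403568  5.44643511]
-12 117 0.1215 | -10 113 0.1214 | -8 116 0.1212 | -6 117 0.1211 | -4 113 0.121 | -2 124 0.1208 | 0 123 0.1207 | 2 126 0.1206 | 4 108 0.1206 | 6 3 0.1214 | 10 134 0.1288 | 12 396 0.1247 | 14 3 0.1276 | 
-12 111 0.1214 | -10 123 0.1213 | -8 102 0.1212 | -6 125 0.1211 | -4 113 0.1209 | -2 120 0.1208 | 0 119 0.1207 | 2 126 0.1206 | 4 108 0.1205 | 6 3 0.1214 | 10 130 0.1289 | 12 397 0.1245 |
```

The depth profile shows the fingertip resting on top of the lip (lip at tool x 10–12 mm, same height as the tip). I'll ease up slowly, shift inward 5 mm and press again on the plate.

```bash
python3 -m creep '[{"grip":-1,"tx":0,"ty":0,"tz":-0.2,"spin":0},{"grip":-1,"tx":0,"ty":0,"tz":-0.25,"spin":0},{"grip":-1,"tx":0,"ty":0,"tz":-0.25,"spin":0},{"grip":-1,"tx":0,"ty":0,"tz":-0.25,"spin":0},{"grip":-1,"tx":0,"ty":0,"tz":-0.25,"spin":0},{"grip":-1,"tx":0,"ty":0,"tz":-0.25,"spin":0},{"grip":-1,"tx":0,"ty":0,"tz":-0.25,"spin":0},{"grip":-1,"tx":0,"ty":0,"tz":-0.5,"spin":0}]'; python3 -m creep '[{"grip":-1,"tx":-0.3,"ty":0,"tz":0,"spin":0},{"grip":-1,"tx":-0.2,"ty":0,"tz":0,"spin":0},{"grip":-1,"tx":0,"ty":0,"tz":0.3,"spin":0},{"grip":-1,"tx":0,"ty":0,"tz":0.3,"spin":0},{"grip":-1,"tx":0,"ty":0,"tz":0.3,"spin":0},{"grip":-1,"tx":0,"ty":0,"tz":0,"spin":0},{"grip":-1,"tx":0,"ty":0,"tz":0,"spin":0}]'
python3 - <<'E'
from tab import *
Pw,L,ok,s,p=cloud()
print(s['tool_pos'],s['contact_force'])
for a in np.arange(-.012,.034,.002):
        m=ok&(abs(abs(L[...,1])-.032)<.01)&(L[...,0]>=a)&(L[...,0]<a+.002)&(Pw[...,2]>.08)&(Pw[...,2]<.17)
        if m.sum()>2: print(round(a*1000),m.sum(),Pw[...,2][m].mean().round(4),end=' | ')
E
```

```text
clock: 11.82
tool_pos: [0.4773, -0.2888, 0.1503]
eef_rot: [-0.625, 0.78, 0.002, -0.001]
contact_force: [-0.3, 0.8, -0.1]
opening: 0.004
finger_force: 0.0
clock: 12.4
tool_pos: [0.4795, -0.2848, 0.1415]
eef_rot: [-0.625, 0.781, 0.001, -0.0]
contact_force: [-1.3, -0.8, -0.4]
opening: 0.006
finger_force: 0.0
[ 0.47947738 -0.2848218   0.14150308] [-1.26958025 -0.80182605 -0.3708491 ]
-12 212 0.1351 | -10 209 0.1351 | -8 230 0.1352 | -6 223 0.1352 | -4 227 0.1352 | -2 236 0.1352 | 0 232 0.1351 | 2 246 0.1352 | 4 254 0.1351 | 6 245 0.1351 | 8 251 0.1352 | 10 48 0.1355 | 14 186 0.1439 | 16 607 0.1407 | 18 444 0.1387 |
```

```bash
python3 -m creep '[{"grip":-1,"tx":0,"ty":0,"tz":0.3,"spin":0},{"grip":-1,"tx":0,"ty":0,"tz":0.2,"spin":0},{"grip":-1,"tx":0,"ty":0,"tz":0.2,"spin":0},{"grip":-1,"tx":0,"ty":0,"tz":0.3,"spin":0},{"grip":-1,"tx":-0.02,"ty":0,"tz":0.4,"spin":0},{"grip":-1,"tx":-0.02,"ty":0,"tz":0.4,"spin":0},{"grip":-1,"tx":-0.02,"ty":0,"tz":0.4,"spin":0},{"grip":-1,"tx":-0.02,"ty":0,"tz":0.4,"spin":0}]'; python3 -m creep '[{"grip":-1,"tx":-0.04,"ty":0,"tz":0.4,"spin":0},{"grip":-1,"tx":-0.04,"ty":0,"tz":0.4,"spin":0},{"grip":-1,"tx":-0.04,"ty":0,"tz":0.4,"spin":0},{"grip":-1,"tx":-0.04,"ty":0,"tz":0.4,"spin":0},{"grip":-1,"tx":-0.04,"ty":0,"tz":0.4,"spin":0},{"grip":-1,"tx":0,"ty":0,"tz":0,"spin":0},{"grip":-1,"tx":0,"ty":0,"tz":0,"spin":0}]'
cat >> tab.py <<'E'
def report():
    Pw,L,ok,s,p=cloud()
    print(s['tool_pos'].round(4),s['contact_force'].round(1),s['q'].round(2))
    for a in np.arange(-.014,.034,.002):
        m=ok&(abs(abs(L[...,1])-.032)<.01)&(L[...,0]>=a)&(L[...,0]<a+.002)&(abs(L[...,2])<.025)
        if m.sum()>2: print(round(a*1000),m.sum(),(-L[...,2][m].mean()*1000).round(1),end=' | ')
E
python3 -c "
from tab import *
report()"
```

```text
clock: 13.12
tool_pos: [0.48, -0.284, 0.1156]
eef_rot: [-0.625, 0.781, 0.0, -0.0]
contact_force: [-0.9, 0.3, 5.3]
opening: 0.003
finger_force: 2.5
clock: 13.7
tool_pos: [0.4807, -0.2812, 0.0958]
eef_rot: [-0.625, 0.78, 0.001, 0.0]
contact_force: [-0.9, 1.5, 5.8]
opening: 0.005
finger_force: 2.6
[ 0.4807 -0.2812  0.0958] [-0.9  1.5  5.8] [ 0.94  0.97 -0.89  1.86  1.02  0.85  2.43]
-12 75 -0.4 | -10 259 -0.3 | -8 254 -0.7 | -6 263 -1.1 | -4 265 -1.4 | -2 270 -1.8 | 0 263 -2.3 | 2 282 -2.6 | 4 277 -3.1 | 6 287 -3.4 | 8 289 -3.9 | 10 261 -4.2 | 12 7 -3.5 | 14 46 3.3 | 16 477 0.4 | 18 421 1.5 |
```

```bash
python3 -m creep '[{"grip":-1,"tx":-0.06,"ty":0,"tz":0.4,"spin":0},{"grip":-1,"tx":-0.07,"ty":0,"tz":0.4,"spin":0},{"grip":-1,"tx":-0.08,"ty":0,"tz":0.4,"spin":0},{"grip":-1,"tx":-0.08,"ty":0,"tz":0.4,"spin":0},{"grip":-1,"tx":-0.08,"ty":0,"tz":0.4,"spin":0},{"grip":-1,"tx":-0.09,"ty":0,"tz":0.4,"spin":0},{"grip":-1,"tx":0,"ty":0,"tz":0,"spin":0},{"grip":-1,"tx":0,"ty":0,"tz":0,"spin":0}]'; python3 -m creep '[{"grip":-1,"tx":-0.05,"ty":0,"tz":0.2,"spin":0},{"grip":-1,"tx":-0.05,"ty":0,"tz":0.2,"spin":0},{"grip":-1,"tx":-0.05,"ty":0,"tz":0.2,"spin":0},{"grip":-1,"tx":0,"ty":0,"tz":0,"spin":0},{"grip":-1,"tx":0,"ty":0,"tz":0,"spin":0}]'
python3 -c "
from tab import *
report()"
```

```text
clock: 14.42
tool_pos: [0.4821, -0.2763, 0.0721]
eef_rot: [-0.626, 0.78, 0.001, 0.001]
contact_force: [0.0, 2.7, 6.5]
opening: 0.006
finger_force: 2.5
clock: 14.83
tool_pos: [0.4822, -0.2758, 0.066]
eef_rot: [-0.625, 0.78, 0.0, 0.0]
contact_force: [0.1, -0.0, 4.4]
opening: 0.003
finger_force: 1.8
[ 0.4822 -0.2758  0.066 ] [ 0.1 -0.   4.4] [ 0.91  1.01 -0.85  1.88  1.08  0.81  2.37]
-12 55 -0.3 | -10 295 -0.5 | -8 273 -1.2 | -6 289 -1.8 | -4 279 -2.5 | -2 303 -3.2 | 0 288 -4.0 | 2 293 -4.7 | 4 298 -5.4 | 6 284 -6.2 | 8 226 -6.7 | 12 120 0.4 | 14 393 -0.7 | 16 176 -0.4 |
```

```bash
f(){ grep -E "tool_pos|contact"; }; 
python3 -m creep '[{"grip":-1,"tx":-0.1,"ty":0,"tz":0.2,"spin":0},{"grip":-1,"tx":-0.05,"ty":0,"tz":0.2,"spin":0},{"grip":-1,"tx":0,"ty":0,"tz":0,"spin":0},{"grip":-1,"tx":0,"ty":0,"tz":0,"spin":0}]'|f; python3 -m creep '[{"grip":-1,"tx":-0.05,"ty":0,"tz":0.2,"spin":0},{"grip":-1,"tx":0,"ty":0,"tz":0,"spin":0},{"grip":-1,"tx":0,"ty":0,"tz":0,"spin":0}]'|f; python3 -m creep '[{"grip":-1,"tx":0,"ty":0,"tz":0,"spin":0}]'|f;  python3 -m creep '[{"grip":-1,"tx":-0.05,"ty":0,"tz":0.2,"spin":0},{"grip":-1,"tx":0,"ty":0,"tz":0,"spin":0},{"grip":-1,"tx":0,"ty":0,"tz":0,"spin":0}]'|f; python3 -m creep '[{"grip":-1,"tx":0,"ty":0,"tz":0,"spin":0}]'|f
```

```text
tool_pos: [0.4824, -0.2747, 0.062]
contact_force: [1.0, 0.4, 5.1]
tool_pos: [0.4823, -0.2742, 0.06]
contact_force: [1.0, 0.6, 4.1]
tool_pos: [0.4823, -0.2743, 0.06]
contact_force: [1.6, 0.7, 5.0]
tool_pos: [0.4823, -0.2738, 0.058]
contact_force: [1.2, -0.2, 4.9]
tool_pos: [0.4823, -0.2738, 0.058]
contact_force: [1.2, 0.6, 3.8]
```

```bash
f(){ grep -E "tool_pos|contact"; }; 
python3 -m creep '[{"grip":-1,"tx":-0.08,"ty":0,"tz":0.2,"spin":0},{"grip":-1,"tx":0,"ty":0,"tz":0,"spin":0},{"grip":-1,"tx":0,"ty":0,"tz":0,"spin":0}]'|f; python3 -m creep '[{"grip":-1,"tx":0,"ty":0,"tz":0,"spin":0}]'|f; python3 -m creep '[{"grip":-1,"tx":-0.08,"ty":0,"tz":0.2,"spin":0},{"grip":-1,"tx":0,"ty":0,"tz":0,"spin":0},{"grip":-1,"tx":0,"ty":0,"tz":0,"spin":0}]'|f; python3 -m creep '[{"grip":-1,"tx":0,"ty":0,"tz":0,"spin":0}]'|f
python3 -c "
from tab import *
report()"
```

```text
tool_pos: [0.4825, -0.273, 0.056]
contact_force: [1.6, -0.4, 4.6]
tool_pos: [0.4824, -0.273, 0.056]
contact_force: [1.3, -0.4, 4.8]
tool_pos: [0.4826, -0.2722, 0.054]
contact_force: [1.3, -0.4, 4.6]
tool_pos: [0.4826, -0.2722, 0.054]
contact_force: [1.9, -0.4, 4.9]
[ 0.4826 -0.2722  0.054 ] [ 1.9 -0.4  4.9] [ 0.9   1.02 -0.84  1.89  1.11  0.79  2.34]
-12 55 -0.3 | -10 289 -0.4 | -8 297 -1.2 | -6 294 -2.1 | -4 294 -3.0 | -2 301 -3.8 | 0 292 -4.6 | 2 312 -5.5 | 4 298 -6.4 | 6 304 -7.3 | 8 72 -7.5 | 10 14 -1.3 | 12 254 -0.4 | 14 345 -1.2 | 16 4 -0.5 |
```

```bash
f(){ grep -E "tool_pos|contact"; }; 
python3 -m creep '[{"grip":-1,"tx":-0.09,"ty":0,"tz":0.2,"spin":0},{"grip":-1,"tx":0,"ty":0,"tz":0,"spin":0},{"grip":-1,"tx":0,"ty":0,"tz":0,"spin":0}]'|f; python3 -m creep '[{"grip":-1,"tx":0,"ty":0,"tz":0,"spin":0}]'|f; python3 -m creep '[{"grip":-1,"tx":-0.09,"ty":0,"tz":0.2,"spin":0},{"grip":-1,"tx":0,"ty":0,"tz":0,"spin":0},{"grip":-1,"tx":0,"ty":0,"tz":0,"spin":0}]'|f; python3 -m creep '[{"grip":-1,"tx":0,"ty":0,"tz":0,"spin":0}]'|f
```

```text
tool_pos: [0.4828, -0.2713, 0.052]
contact_force: [1.3, 1.2, 5.3]
tool_pos: [0.4828, -0.2713, 0.052]
contact_force: [1.3, -0.3, 4.2]
tool_pos: [0.483, -0.2704, 0.05]
contact_force: [1.8, -0.7, 3.8]
tool_pos: [0.483, -0.2704, 0.05]
contact_force: [1.9, -1.0, 5.2]
```

```bash
f(){ grep -E "tool_pos|contact"; }; 
python3 -m creep '[{"grip":-1,"tx":-0.09,"ty":0,"tz":0.15,"spin":0},{"grip":-1,"tx":0,"ty":0,"tz":0,"spin":0},{"grip":-1,"tx":0,"ty":0,"tz":0,"spin":0}]'|f; python3 -m creep '[{"grip":-1,"tx":0,"ty":0,"tz":0,"spin":0}]'|f
```

```text
tool_pos: [0.4832, -0.2697, 0.0485]
contact_force: [2.0, -0.9, 4.7]
tool_pos: [0.4831, -0.2697, 0.0485]
contact_force: [1.4, -1.8, 4.7]
```

```bash
f(){ grep -E "tool_pos|contact"; }; 
python3 -m creep '[{"grip":-1,"tx":-0.1,"ty":0,"tz":0.2,"spin":0},{"grip":-1,"tx":0,"ty":0,"tz":0,"spin":0},{"grip":-1,"tx":0,"ty":0,"tz":0,"spin":0}]'|f; python3 -m creep '[{"grip":-1,"tx":0,"ty":0,"tz":0,"spin":0}]'|f; python3 -m creep '[{"grip":-1,"tx":-0.1,"ty":0,"tz":0.2,"spin":0},{"grip":-1,"tx":0,"ty":0,"tz":0,"spin":0},{"grip":-1,"tx":0,"ty":0,"tz":0,"spin":0}]'|f; python3 -m creep '[{"grip":-1,"tx":0,"ty":0,"tz":0,"spin":0}]'|f
python3 -c "
from tab import *
report()"
```

```text
tool_pos: [0.4833, -0.2687, 0.0464]
contact_force: [1.1, -1.3, 4.2]
tool_pos: [0.4833, -0.2687, 0.0465]
contact_force: [1.5, -1.8, 4.5]
tool_pos: [0.4836, -0.2677, 0.0444]
contact_force: [1.8, -1.1, 4.7]
tool_pos: [0.4835, -0.2677, 0.0445]
contact_force: [2.3, -1.6, 4.0]
[ 0.4835 -0.2677  0.0445] [ 2.3 -1.6  4. ] [ 0.88  1.04 -0.82  1.89  1.13  0.77  2.31]
-12 51 -0.3 | -10 296 -0.3 | -8 302 -1.3 | -6 311 -2.4 | -4 305 -3.3 | -2 295 -4.3 | 0 308 -5.2 | 2 309 -6.2 | 4 306 -7.3 | 6 302 -8.3 | 8 81 -8.5 | 10 11 -2.5 | 12 257 -1.7 | 14 343 -2.4 |
```

```bash
f(){ grep -E "tool_pos|contact"; }; 
python3 -m creep '[{"grip":-1,"tx":-0.06,"ty":0,"tz":0.2,"spin":0},{"grip":-1,"tx":0,"ty":0,"tz":0,"spin":0},{"grip":-1,"tx":0,"ty":0,"tz":0,"spin":0}]'|f; python3 -m creep '[{"grip":-1,"tx":0,"ty":0,"tz":0,"spin":0}]'|f; python3 -m creep '[{"grip":-1,"tx":-0.06,"ty":0,"tz":0.2,"spin":0},{"grip":-1,"tx":0,"ty":0,"tz":0,"spin":0},{"grip":-1,"tx":0,"ty":0,"tz":0,"spin":0}]'|f; python3 -m creep '[{"grip":-1,"tx":0,"ty":0,"tz":0,"spin":0}]'|f
```

```text
tool_pos: [0.4838, -0.2668, 0.0425]
contact_force: [1.5, -1.0, 4.1]
tool_pos: [0.4838, -0.2668, 0.0425]
contact_force: [1.1, -0.5, 4.2]
tool_pos: [0.484, -0.266, 0.0406]
contact_force: [1.8, 0.8, 5.7]
tool_pos: [0.4839, -0.266, 0.0406]
contact_force: [1.5, -0.4, 4.7]
```

```bash
f(){ grep -E "tool_pos|contact"; }; 
python3 -m creep '[{"grip":-1,"tx":-0.06,"ty":0,"tz":0.2,"spin":0},{"grip":-1,"tx":0,"ty":0,"tz":0,"spin":0},{"grip":-1,"tx":0,"ty":0,"tz":0,"spin":0}]'|f; python3 -m creep '[{"grip":-1,"tx":0,"ty":0,"tz":0,"spin":0}]'|f; python3 -m creep '[{"grip":-1,"tx":0,"ty":0,"tz":0,"spin":0}]'|f
python3 -c "
from tab import *
report()"
```

```text
tool_pos: [0.4838, -0.2656, 0.0385]
contact_force: [0.9, -0.4, 5.6]
tool_pos: [0.4838, -0.2656, 0.0386]
contact_force: [1.2, -0.2, 4.9]
tool_pos: [0.4838, -0.2656, 0.0386]
contact_force: [0.8, 0.0, 5.0]
[ 0.4838 -0.2656  0.0386] [0.8 0.  5. ] [ 0.87  1.04 -0.82  1.9   1.14  0.77  2.3 ]
-12 45 -0.3 | -10 305 -0.3 | -8 308 -1.4 | -6 307 -2.5 | -4 300 -3.5 | -2 315 -4.6 | 0 307 -5.6 | 2 310 -6.7 | 4 297 -7.7 | 6 211 -8.4 | 8 75 -6.0 | 10 70 -2.1 | 12 309 -2.0 | 14 229 -3.1 |
```

```bash
f(){ grep -E "tool_pos|contact"; }; 
python3 -m creep '[{"grip":-1,"tx":-0.06,"ty":0,"tz":0.2,"spin":0},{"grip":-1,"tx":0,"ty":0,"tz":0,"spin":0},{"grip":-1,"tx":0,"ty":0,"tz":0,"spin":0}]'|f; python3 -m creep '[{"grip":-1,"tx":0,"ty":0,"tz":0,"spin":0}]'|f; python3 -m creep '[{"grip":-1,"tx":0,"ty":0,"tz":0,"spin":0}]'|f
```

```text
tool_pos: [0.4839, -0.265, 0.0365]
contact_force: [0.2, -0.5, 4.9]
tool_pos: [0.4838, -0.2651, 0.0365]
contact_force: [1.4, 0.5, 5.5]
tool_pos: [0.4838, -0.2651, 0.0366]
contact_force: [1.4, 0.2, 5.7]
```

```bash
f(){ grep -E "tool_pos|contact"; }; 
python3 -m creep '[{"grip":-1,"tx":-0.06,"ty":0,"tz":0.15,"spin":0},{"grip":-1,"tx":0,"ty":0,"tz":0,"spin":0},{"grip":-1,"tx":0,"ty":0,"tz":0,"spin":0}]'|f; python3 -m creep '[{"grip":-1,"tx":0,"ty":0,"tz":0,"spin":0}]'|f; python3 -m creep '[{"grip":-1,"tx":0,"ty":0,"tz":0,"spin":0}]'|f
```

```text
tool_pos: [0.4839, -0.2645, 0.035]
contact_force: [1.2, -0.7, 4.8]
tool_pos: [0.4839, -0.2645, 0.035]
contact_force: [1.1, 0.7, 5.0]
tool_pos: [0.4839, -0.2646, 0.0351]
contact_force: [0.4, -0.0, 5.9]
```

```bash
f(){ grep -E "tool_pos|contact"; }; 
python3 -m creep '[{"grip":-1,"tx":-0.02,"ty":0,"tz":0.15,"spin":0},{"grip":-1,"tx":0,"ty":0,"tz":0,"spin":0},{"grip":-1,"tx":0,"ty":0,"tz":0,"spin":0}]'|f; python3 -m creep '[{"grip":-1,"tx":0,"ty":0,"tz":0,"spin":0}]'|f;  python3 -m creep '[{"grip":-1,"tx":-0.02,"ty":0,"tz":0.15,"spin":0},{"grip":-1,"tx":0,"ty":0,"tz":0,"spin":0},{"grip":-1,"tx":0,"ty":0,"tz":0,"spin":0}]'|f; python3 -m creep '[{"grip":-1,"tx":0,"ty":0,"tz":0,"spin":0}]'|f; python3 -m creep '[{"grip":-1,"tx":0,"ty":0,"tz":0,"spin":0}]'|f
python3 -c "
from tab import *
report()"
```

```text
tool_pos: [0.4839, -0.2644, 0.0335]
contact_force: [-0.8, -0.2, 5.8]
tool_pos: [0.4839, -0.2645, 0.0335]
contact_force: [1.5, -1.0, 5.1]
tool_pos: [0.4839, -0.2643, 0.032]
contact_force: [0.3, 0.9, 5.2]
tool_pos: [0.4839, -0.2643, 0.032]
contact_force: [0.0, -0.3, 5.5]
tool_pos: [0.4839, -0.2643, 0.032]
contact_force: [0.5, -0.3, 4.8]
[ 0.4839 -0.2643  0.032 ] [ 0.5 -0.3  4.8] [ 0.87  1.05 -0.81  1.9   1.16  0.76  2.28]
-12 48 -0.2 | -10 307 -0.4 | -8 311 -1.5 | -6 311 -2.7 | -4 317 -3.8 | -2 312 -5.0 | 0 295 -6.1 | 2 317 -7.2 | 4 254 -8.2 | 6 5 -7.5 | 8 92 -2.1 | 10 313 -1.7 | 12 205 -2.4 |
```

```bash
f(){ grep -E "tool_pos|contact|clock"; }; 
python3 -m creep '[{"grip":-1,"tx":0.02,"ty":0,"tz":0.15,"spin":0},{"grip":-1,"tx":0,"ty":0,"tz":0,"spin":0},{"grip":-1,"tx":0,"ty":0,"tz":0,"spin":0}]'|f; python3 -m creep '[{"grip":-1,"tx":0,"ty":0,"tz":0,"spin":0}]'|f;  python3 -m creep '[{"grip":-1,"tx":0.02,"ty":0,"tz":0.15,"spin":0},{"grip":-1,"tx":0,"ty":0,"tz":0,"spin":0},{"grip":-1,"tx":0,"ty":0,"tz":0,"spin":0}]'|f; python3 -m creep '[{"grip":-1,"tx":0,"ty":0,"tz":0,"spin":0}]'|f; python3 -m creep '[{"grip":-1,"tx":0,"ty":0,"tz":0,"spin":0}]'|f
python3 -c "
from tab import *
report();print(r.get_state()['moment'])"
```

```text
clock: 21.33
tool_pos: [0.4839, -0.2645, 0.0306]
contact_force: [0.8, -0.3, 5.5]
clock: 21.42
tool_pos: [0.4839, -0.2645, 0.0306]
contact_force: [0.7, 0.1, 6.6]
clock: 21.67
tool_pos: [0.4841, -0.2642, 0.0294]
contact_force: [0.1, 0.5, 7.7]
clock: 21.75
tool_pos: [0.484, -0.2643, 0.0294]
contact_force: [-0.5, 1.4, 8.6]
clock: 21.83
tool_pos: [0.484, -0.2642, 0.0294]
contact_force: [-0.3, 0.9, 8.7]
[ 0.484  -0.2642  0.0294] [-0.3  0.9  8.7] [ 0.87  1.06 -0.81  1.9   1.16  0.75  2.28]
-12 40 -0.2 | -10 298 -0.3 | -8 322 -1.4 | -6 307 -2.5 | -4 313 -3.7 | -2 326 -4.9 | 0 315 -6.0 | 2 303 -7.2 | 4 83 -6.7 | 6 38 -4.4 | 8 206 -1.1 | 10 386 -1.8 | 12 11 -1.9 | [0.30842661 0.03185522 0.04617528]
```

The push rises from ~5.3 to ~8.5 N at a tilt of about 0.52 rad, so the tray has met the stop. I'll add a touch more and hold while the rings settle.

```bash
f(){ grep -E "tool_pos|contact|clock"; }; 
python3 -m creep '[{"grip":-1,"tx":0,"ty":0,"tz":0.03,"spin":0},{"grip":-1,"tx":0,"ty":0,"tz":0,"spin":0},{"grip":-1,"tx":0,"ty":0,"tz":0,"spin":0},{"grip":-1,"tx":0,"ty":0,"tz":0,"spin":0}]'|f; python3 -m creep '[{"grip":-1,"tx":0,"ty":0,"tz":0,"spin":0},{"grip":-1,"tx":0,"ty":0,"tz":0,"spin":0},{"grip":-1,"tx":0,"ty":0,"tz":0,"spin":0},{"grip":-1,"tx":0,"ty":0,"tz":0,"spin":0},{"grip":-1,"tx":0,"ty":0,"tz":0,"spin":0},{"grip":-1,"tx":0,"ty":0,"tz":0,"spin":0},{"grip":-1,"tx":0,"ty":0,"tz":0,"spin":0},{"grip":-1,"tx":0,"ty":0,"tz":0,"spin":0}]'|f;  python3 -m creep '[{"grip":-1,"tx":0,"ty":0,"tz":0,"spin":0},{"grip":-1,"tx":0,"ty":0,"tz":0,"spin":0},{"grip":-1,"tx":0,"ty":0,"tz":0,"spin":0},{"grip":-1,"tx":0,"ty":0,"tz":0,"spin":0},{"grip":-1,"tx":0,"ty":0,"tz":0,"spin":0},{"grip":-1,"tx":0,"ty":0,"tz":0,"spin":0}]'|f
cat > rings.py <<'E'
from h import *
m=np.array([.5262,-.0806,.135]);a=np.radians(77.6);y=np.array([np.cos(a),np.sin(a),0]);x=np.array([y[1],-y[0],0])
def rings(th):
    # points above the tray floor, in the tilted tray frame, 28..46 mm high
    yt=y*np.cos(th)+np.array([0,0,np.sin(th)]);n=np.cross(x,yt)
    for cam in('top','scene'):
        p,d=optics.snapshot(cam);c=optics.get_calibration(cam);E=c['extrinsics']
        v,u=np.mgrid[0:420,0:560];P=np.stack([(u-c['cx'])/c['fx']*d,(v-c['cy'])/c['fy']*d,d],-1)
        P=(P-E[:3,3])@E[:3,:3]-m;X,Y,Z=P@x,P@yt,P@n
        for l in(-.066,0,.066):
            k=(d>0)&(abs(X-l)<.031)&(abs(Y)<.155)&(Z>.029)&(Z<.046)
            print(cam,l,k.sum(),(Y[k].min().round(3),np.median(Y[k]).round(3),Y[k].max().round(3)) if k.sum() else '')
E
python3 -c "
from rings import *
rings(.525)"
```

```text
clock: 22.22
tool_pos: [0.4841, -0.2642, 0.0293]
contact_force: [0.0, 1.8, 9.3]
clock: 22.88
tool_pos: [0.4841, -0.2642, 0.0293]
contact_force: [-0.3, 0.8, 9.1]
clock: 23.38
tool_pos: [0.4841, -0.2642, 0.0292]
contact_force: [-0.2, 1.2, 9.5]
top -0.066 129 (np.float64(-0.155), np.float64(-0.123), np.float64(-0.105))
top 0 116 (np.float64(-0.155), np.float64(-0.121), np.float64(-0.106))
top 0.066 118 (np.float64(-0.155), np.float64(-0.123), np.float64(0.139))
scene -0.066 142 (np.float64(-0.155), np.float64(-0.128), np.float64(0.101))
scene 0 139 (np.float64(-0.155), np.float64(-0.127), np.float64(-0.107))
scene 0.066 156 (np.float64(-0.155), np.float64(-0.128), np.float64(-0.107))
```

All three rings are at the tab end (their far edges at -106 mm) and the extra push is about 4 N. I'll raise the tray slowly along the reverse path.

```bash
python3 -m creep '[{"grip":-1,"tx":-0.1,"ty":0,"tz":-0.15,"spin":0},{"grip":-1,"tx":0,"ty":0,"tz":-0.2,"spin":0},{"grip":-1,"tx":0.03,"ty":0,"tz":-0.2,"spin":0},{"grip":-1,"tx":0.05,"ty":0,"tz":-0.2,"spin":0},{"grip":-1,"tx":0.06,"ty":0,"tz":-0.2,"spin":0},{"grip":-1,"tx":0.07,"ty":0,"tz":-0.2,"spin":0},{"grip":-1,"tx":0.08,"ty":0,"tz":-0.2,"spin":0},{"grip":-1,"tx":0.09,"ty":0,"tz":-0.2,"spin":0}]'; python3 -m creep '[{"grip":-1,"tx":0.08,"ty":0,"tz":-0.2,"spin":0},{"grip":-1,"tx":0.08,"ty":0,"tz":-0.2,"spin":0},{"grip":-1,"tx":0.08,"ty":0,"tz":-0.2,"spin":0},{"grip":-1,"tx":0.08,"ty":0,"tz":-0.2,"spin":0},{"grip":-1,"tx":0,"ty":0,"tz":0,"spin":0}]'
python3 -c "
from tab import *
report()"
```

```text
clock: 24.15
tool_pos: [0.483, -0.2675, 0.0442]
eef_rot: [-0.625, 0.781, 0.001, -0.001]
contact_force: [-1.3, -3.2, 3.5]
opening: 0.004
finger_force: 2.1
clock: 24.57
tool_pos: [0.4827, -0.2705, 0.0525]
eef_rot: [-0.625, 0.781, 0.001, -0.0]
contact_force: [-2.0, -3.7, 1.5]
opening: 0.006
finger_force: 2.0
[ 0.4827 -0.2705  0.0525] [-2.  -3.7  1.5] [ 0.89  1.02 -0.83  1.89  1.11  0.79  2.33]
-12 60 -0.3 | -10 290 -0.4 | -8 292 -1.3 | -6 298 -2.1 | -4 296 -2.9 | -2 303 -3.9 | 0 298 -4.8 | 2 296 -5.6 | 4 314 -6.6 | 6 297 -7.4 | 8 209 -8.1 | 12 138 -1.1 | 14 347 -1.4 | 16 130 -2.0 |
```

```bash
python3 -m creep '[{"grip":-1,"tx":0.08,"ty":0,"tz":-0.2,"spin":0},{"grip":-1,"tx":0.08,"ty":0,"tz":-0.2,"spin":0},{"grip":-1,"tx":0.08,"ty":0,"tz":-0.2,"spin":0},{"grip":-1,"tx":0.1,"ty":0,"tz":-0.3,"spin":0},{"grip":-1,"tx":0.1,"ty":0,"tz":-0.3,"spin":0},{"grip":-1,"tx":0.1,"ty":0,"tz":-0.3,"spin":0},{"grip":-1,"tx":0.09,"ty":0,"tz":-0.3,"spin":0},{"grip":-1,"tx":0.08,"ty":0,"tz":-0.3,"spin":0}]'; python3 -m creep '[{"grip":-1,"tx":0.08,"ty":0,"tz":-0.3,"spin":0},{"grip":-1,"tx":0.08,"ty":0,"tz":-0.3,"spin":0},{"grip":-1,"tx":0.07,"ty":0,"tz":-0.3,"spin":0},{"grip":-1,"tx":0.06,"ty":0,"tz":-0.3,"spin":0},{"grip":-1,"tx":0.06,"ty":0,"tz":-0.3,"spin":0},{"grip":-1,"tx":0.05,"ty":0,"tz":-0.3,"spin":0},{"grip":-1,"tx":0.05,"ty":0,"tz":-0.3,"spin":0},{"grip":-1,"tx":0,"ty":0,"tz":0,"spin":0}]'
python3 -c "
from tab import *
report()"
```

```text
clock: 25.28
tool_pos: [0.4816, -0.2774, 0.0736]
eef_rot: [-0.625, 0.781, 0.0, 0.0]
contact_force: [-1.5, -2.7, 1.9]
opening: 0.002
finger_force: 1.7
clock: 25.95
tool_pos: [0.4808, -0.2818, 0.0948]
eef_rot: [-0.625, 0.781, 0.0, 0.0]
contact_force: [-0.8, -2.9, 3.0]
opening: 0.005
finger_force: 1.4
[ 0.4808 -0.2818  0.0948] [-0.8 -2.9  3. ] [ 0.94  0.97 -0.89  1.87  1.02  0.85  2.43]
-12 81 -0.6 | -10 262 -0.5 | -8 256 -0.8 | -6 268 -1.2 | -4 259 -1.6 | -2 288 -2.0 | 0 273 -2.4 | 2 269 -2.9 | 4 275 -3.2 | 6 294 -3.7 | 8 277 -4.1 | 10 143 -4.3 | 12 7 1.6 | 14 178 2.5 | 16 633 -0.2 | 18 157 2.2 |
```

```bash
python3 -m creep '[{"grip":-1,"tx":0.05,"ty":0,"tz":-0.3,"spin":0},{"grip":-1,"tx":0.04,"ty":0,"tz":-0.3,"spin":0},{"grip":-1,"tx":0.04,"ty":0,"tz":-0.3,"spin":0},{"grip":-1,"tx":0.03,"ty":0,"tz":-0.3,"spin":0},{"grip":-1,"tx":0.03,"ty":0,"tz":-0.3,"spin":0},{"grip":-1,"tx":0.02,"ty":0,"tz":-0.3,"spin":0},{"grip":-1,"tx":0.02,"ty":0,"tz":-0.3,"spin":0},{"grip":-1,"tx":0.01,"ty":0,"tz":-0.3,"spin":0}]'; python3 -m creep '[{"grip":-1,"tx":0.01,"ty":0,"tz":-0.3,"spin":0},{"grip":-1,"tx":0,"ty":0,"tz":-0.3,"spin":0},{"grip":-1,"tx":0,"ty":0,"tz":-0.2,"spin":0},{"grip":-1,"tx":0,"ty":0,"tz":-0.2,"spin":0},{"grip":-1,"tx":0,"ty":0,"tz":-0.2,"spin":0},{"grip":-1,"tx":0,"ty":0,"tz":-0.15,"spin":0},{"grip":-1,"tx":0,"ty":0,"tz":-0.15,"spin":0},{"grip":-1,"tx":0,"ty":0,"tz":-0.15,"spin":0}]'; python3 -m creep '[{"grip":-1,"tx":0,"ty":0,"tz":-0.15,"spin":0},{"grip":-1,"tx":0,"ty":0,"tz":-0.15,"spin":0},{"grip":-1,"tx":0,"ty":0,"tz":-0.2,"spin":0},{"grip":-1,"tx":0,"ty":0,"tz":0,"spin":0}]'
python3 -c "
from tab import *
report()"
```

```text
clock: 26.67
tool_pos: [0.4799, -0.284, 0.1185]
eef_rot: [-0.625, 0.781, 0.001, -0.0]
contact_force: [0.0, -0.8, 1.4]
opening: 0.005
finger_force: 1.1
clock: 27.33
tool_pos: [0.4799, -0.2842, 0.1348]
eef_rot: [-0.625, 0.781, 0.001, -0.0]
contact_force: [-0.7, -1.2, 1.7]
opening: 0.006
finger_force: 0.9
clock: 27.67
tool_pos: [0.4801, -0.2838, 0.1399]
eef_rot: [-0.625, 0.78, 0.001, 0.0]
contact_force: [0.2, -0.6, 0.2]
opening: 0.009
finger_force: 0.0
[ 0.4801 -0.2838  0.1399] [ 0.2 -0.6  0.2] [ 0.97  0.91 -0.94  1.84  0.93  0.92  2.5 ]
-14 163 -5.0 | -12 225 -4.8 | -10 225 -4.9 | -8 224 -4.9 | -6 223 -4.9 | -4 233 -4.8 | -2 232 -4.8 | 0 249 -4.9 | 2 250 -4.9 | 4 248 -4.9 | 6 258 -4.9 | 8 254 -4.9 | 10 211 -4.7 | 14 30 3.4 | 16 281 4.0 | 18 891 -0.5 |
```

The tray is level and the finger is clear. I'll lift away, check the rings and hand in.

```bash
python3 -m creep '[{"grip":-1,"tx":0,"ty":0,"tz":-0.5,"spin":0},{"grip":-1,"tx":0,"ty":0,"tz":-1.5,"spin":0},{"grip":-1,"tx":0,"ty":0,"tz":-2.5,"spin":0},{"grip":-1,"tx":0,"ty":0,"tz":-2.5,"spin":0},{"grip":-1,"tx":0,"ty":0,"tz":-2.5,"spin":0},{"grip":-1,"tx":0,"ty":0,"tz":-1,"spin":0},{"grip":-1,"tx":0,"ty":0,"tz":0,"spin":0},{"grip":-1,"tx":0,"ty":0,"tz":0,"spin":0}]'
python3 -c "
from rings import *
rings(0)"
```

```text
clock: 28.38
tool_pos: [0.4797, -0.2845, 0.2442]
eef_rot: [-0.625, 0.781, 0.0, -0.0]
contact_force: [-0.1, 0.5, 0.3]
opening: 0.008
finger_force: 0.0
top -0.066 108 (np.float64(-0.155), np.float64(-0.128), np.float64(-0.105))
top 0 107 (np.float64(-0.155), np.float64(-0.129), np.float64(-0.107))
top 0.066 117 (np.float64(-0.155), np.float64(-0.127), np.float64(0.148))
scene -0.066 155 (np.float64(-0.154), np.float64(-0.132), np.float64(-0.107))
scene 0 160 (np.float64(-0.155), np.float64(-0.131), np.float64(-0.109))
scene 0.066 174 (np.float64(-0.155), np.float64(-0.131), np.float64(-0.108))
```

```bash
python3 -c "
from plant import workorder
print(workorder.finish_job())"
```

```text
the job is handed in; nothing more can be done
None
```

The job is handed in: all three rings are at the tab end, and the tray came back up slowly and measured level. It was held on its stop for about 1.5 s at roughly 4 N extra push; a first press landed on the tab's lip and tilted the tray slightly (about 0.06 rad) before I eased off and redid it.

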